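# Load the tube roller mixer

### The job

Swing the wire guard of the roller mixer up, lay every long vial on its side in a groove between two rollers, along the rollers and about midway along them, then bring the guard fully down and press the start button; the vials roll away if they are pushed, so keep them caged between the fingers. Short vials are of the wrong kind for this run: drop each of them into the wire basket, at any time. Do not knock over the media bottle.

Things in the scene. Friction and masses are not known exactly. Their poses are not given: they have to be found in the camera images.
- mixer: tube roller mixer, fixed, white and grey housing 235 x 206 mm with six level black rubber rollers that stay still while it is off. Origin on the worktop under the middle of the roller bed; x runs along the rollers (from the front, with the button, to the back), y across, z up. Bearing blocks at the roller ends and side walls at y = +-101 mm are 48 mm high. Rollers: see mixer_bed.
- mixer_bed (a point): centre of the roller bed, at the height of the roller axes (40 mm above the worktop); axes as the mixer's. Rollers 18 mm thick, 154 mm long, at y = -85, -51, -17, 17, 51, 85 mm. Five grooves at y = -68, -34, 0, 34, 68 mm; a vial in one has its axis at z = 15.5 mm here. Any groove serves; vials in adjacent grooves lie 6 mm apart, so leave one free between for fingers.
- guard (a joint): wire guard of the mixer, hinged at the back: 0 rad is fully down (bars level, 85 mm above the worktop, closing off the bed), 1.57 stands upright, 1.75 is its stop. A stiff hinge: it stays where it is left, and 1 to 2 N on the front bar moves it. Starts down or partly raised.
- guard_bar (a point): middle of the guard's front bar, a round steel bar 8 mm thick, 227 mm long, parallel to the mixer's y, 178 mm from the hinge (with the guard down, at x = -86 mm of the mixer). It can be pinched from above, fingers closing along the mixer's x, and led round the hinge. A thinner bar crosses 85 mm from the hinge.
- guard_hinge (a point): the guard's hinge axis: parallel to the mixer's y, 92 mm behind the mixer's origin in x and 85 mm above the worktop.
- start (a joint): start button of the mixer, grey, spring-loaded: 0 m is out, 0.006 m fully pressed (about 4 N); it counts as pressed beyond 0.004 m.
- start_top (a point): centre of the top face of the start button, 20 mm across, on the mixer's front ledge at the right; it is pressed straight down.
- basket: loose wire basket of steel, outside 130 (x) x 120 (y) x 50 mm high, walls 3 mm, 0.5 kg, open at the top. Origin at the middle of its underside.
- basket_in (a point): middle of the basket's inner floor, 3 mm above the worktop; axes as the basket's.
- media_bottle: loose glass media bottle with red screw cap, 70 mm in diameter and 138 mm high, standing behind the vials; a bystander. Origin at the middle of its underside, z is its upright axis.
- long_a: Long vial: round vial of clear glass with a paper label and a slightly narrower white screw cap, 95 mm long, 28 mm in diameter, 40 to 65 g, lying on the worktop, where it rolls if pushed sideways. Origin on its axis at mid-length (14 mm above the worktop while it lies there); x runs along it, to the cap. May be absent.
- long_b: Long vial: round vial of clear glass with a paper label and a slightly narrower white screw cap, 95 mm long, 28 mm in diameter, 40 to 65 g, lying on the worktop, where it rolls if pushed sideways. Origin on its axis at mid-length (14 mm above the worktop while it lies there); x runs along it, to the cap. May be absent.
- long_c: Long vial: round vial of clear glass with a paper label and a slightly narrower white screw cap, 95 mm long, 28 mm in diameter, 40 to 65 g, lying on the worktop, where it rolls if pushed sideways. Origin on its axis at mid-length (14 mm above the worktop while it lies there); x runs along it, to the cap. May be absent.
- short_a: Short vial: round vial of clear glass with a paper label and a slightly narrower white screw cap, 57 mm long, 28 mm in diameter, 28 to 46 g, lying on the worktop, where it rolls if pushed sideways. Origin on its axis at mid-length (14 mm above the worktop while it lies there); x runs along it, to the cap. May be absent.
- short_b: Short vial: round vial of clear glass with a paper label and a slightly narrower white screw cap, 57 mm long, 28 mm in diameter, 28 to 46 g, lying on the worktop, where it rolls if pushed sideways. Origin on its axis at mid-length (14 mm above the worktop while it lies there); x runs along it, to the cap. May be absent.
There are look-alikes about, which are no part of the job. What is shaped like the long_c but blue or brown is not meant. Leave any yellow look-alike of the long_a alone.

How it is judged (in metres and radians):
On the way, in this order (a step that is already met when the one before it is completed fails the run):
1. the guard is swung up (beyond 1.2 rad) (value of joint guard above 1.2 rad), for 0.2 s.
2. every long vial lies at rest in a groove between two rollers (z of long_a in the frame of mixer_bed between 0.011 and 0.0195 m and x of long_a in the frame of mixer_bed between -0.03 and 0.034 m and y of long_a in the frame of mixer_bed between -0.09 and 0.09 m and angle between the x axis of each of long_a, long_b, long_c and the x axis of mixer_bed, either way round below 0.15 rad and linear speed of each of long_a, long_b, long_c below 0.03 m/s and z of long_b in the frame of mixer_bed between 0.011 and 0.0195 m and x of long_b in the frame of mixer_bed between -0.03 and 0.034 m and y of long_b in the frame of mixer_bed between -0.09 and 0.09 m and z of long_c in the frame of mixer_bed between 0.011 and 0.0195 m and x of long_c in the frame of mixer_bed between -0.03 and 0.034 m and y of long_c in the frame of mixer_bed between -0.09 and 0.09 m), for 0.3 s.
3. the guard is fully down (below 0.1 rad) (value of joint guard below 0.1 rad), for 0.2 s.
4. the start button is pressed (value of joint start above 0.004 m), for 0.05 s.
At the end, for the whole second after the job is handed in: Every long vial rests in a groove between two rollers (middle within 30 mm of the rollers' middle, parallel within 0.15 rad, axis 11 to 19.5 mm above the roller axes); every short vial rests inside the upright basket; the guard is below 0.1 rad and the button was pressed after it (all of step 2 and x of short_a in the frame of basket_in between -0.065 and 0.065 m and y of short_a in the frame of basket_in between -0.06 and 0.06 m and z of short_a in the frame of basket_in between 0.005 and 0.047 m and linear speed of each of short_a, short_b below 0.05 m/s and x of short_b in the frame of basket_in between -0.065 and 0.065 m and y of short_b in the frame of basket_in between -0.06 and 0.06 m and z of short_b in the frame of basket_in between 0.005 and 0.047 m and value of joint guard below 0.1 rad and angle between basket's own z axis and vertical below 0.2 rad); the robot touches nothing.
It fails at once if the media bottle is knocked over (angle between media_bottle's own z axis and vertical above 0.5 rad).
Of long_a, long_b, long_c only 2 to 3 are there at a start; the rules pass over those that are not, and their reading is None.
Of short_a, short_b only 1 to 2 are there at a start; the rules pass over those that are not, and their reading is None.
At some moment in a run one of basket may be knocked a few centimetres aside while the robot is not near it.
It also fails if it takes over 210 s, if anything falls off the work surface, if the arm or the gripper's body presses on something with over 40 N, if the wrist force passes 120 N, or if a joint passes its speed limit or range.

### The arm

A 6-joint arm with a two-finger parallel gripper is mounted at the origin on a cart in front of the work surface, level with it; the furniture and walls round the work are solid. World frame = base frame: x ahead of the robot, y to its left, z up, the work surface at z = 0. Lengths are in m, angles in degrees, forces in N, time in s.
With the tool pointing down it reaches from about 0.35 to 0.875 m from the base axis. Payload 4.2 kg.
Tool frame: the origin (TCP) lies at the very end of the fingers, on their centre line; the grasp point (between the pads) lies 19 mm behind it; z points along the fingers, y is the line along which they close (so a half turn about z gives the same grasp; the last joint's range is limited). The gripper opens to 87 mm and grips with 3 to 60 N. Pads are 19 mm wide; open, the fingers measure 117 mm over their backs; the gripper's body (75 mm by 190 mm) begins 51 mm behind the grasp point.
Start: joints at [-51.188, 22.042, 0.453, 0, -68.411, -14.817], TCP at [0.254, -0.571, 0.223] pointing down, gripper open.
Joint ranges: [-179.83, 179.83], [-69.29, 118.12], [-61.27, 80.66], [-181.25, 117.63], [-171.15, -9.14], [-177.46, 177.46]. Speed limits (degrees/s): [159.86, 159.86, 180, 180, 180, 180].

### API

Orientations are given as a 3x3 rotation matrix whose columns are the frame's x, y, z axes.
In Python, from station import monitor, cams, ticket gives the robot as it stands.
- The arm moves only by the tool drive_tool, never from a script. Its argument "moves" is a list of rows, each an object with "delta_pos": the shift along the tool's x, y, z in mm, a list of three; "turn": the turn about the tool's z in rad; "claw": the opening, from 0 (shut) to 1 (fully open). A call has 1 to 12 rows; each row shifts and turns the commanded pose from where the row before left it, along the tool's axes as they then stand; what a row does not reach is not made up. A row lasts 1/8 s, in which the tool goes at most 62.5 mm and 10.7 degrees, less where a joint would pass 70% of its speed; a pose out of reach is approached as far as the arm can. A call is refused whole if a number of a shift passes 62.5 or a number of a turn 0.188, either way. A call with a gripper value outside its range is refused whole. The fingers move at their own pace and stop on an object; the grip force is fixed at half the most. Time passes only in rows, so rows that do not move let the fingers close. It gives the time, the measured TCP pose, the force, the opening and the grip force at its end, in the units of the state.
- monitor.sense(): the state, without advancing time (a new reading comes with each control period).
- cams.capture(name): name is "scene" or "side" or "wrist"; returns a dict with "color" (384x512x3 uint8, red, green, blue), "range_z" (384x512 float32, m along the optical axis (not along the pixel's ray), 0 where there is no reading), "vertical_fov" (degrees; the focal length in pixels is half the picture's height over the tangent of half this angle, whatever the lens; pixels are square), "cx", "cy" (the principal point, pixels), "extrinsics" (4x4, takes a point from camera to world coordinates). Camera axes: x right, y down, z forward; pixel columns grow to the right and rows downward; lengths in m; the calibration is good to about 2 mm. The wrist camera is an equidistant fisheye: a pixel r from the principal point sees the ray r / f radians off the axis. A picture is of the moment at which its call begins.
- ticket.finish_job(): hands the job in; it is judged then, once.
The state is a dict: "time_s": time; "joints": joint angles; "joint_velocities": joint speeds; "effort": joint torques, N m; "tcp_pos": TCP position; "ee_rot": TCP orientation; "wrist_force": force on the tool from outside, world axes, zero at the start; "moment": the same for the moment, N m; "gripper_width": opening from 0.0 (shut) to 1.0 (fully open); "gripper_force": force on a finger pad.
Only numpy, scipy, OpenCV 4.12 (cv2) and the standard library are available. Lean on these libraries where they do the work, as an engineer would, in place of code of your own. Each camera call takes 0.05 s, during which the arm holds its last target. There are 200 camera calls.

## Working session

There is one attempt and no reset: what is moved stays moved. The work goes in short steps, Python scripts to look and compute and a tool call to move; the robot and the scene stay as the last step left them, time stands still between calls to the robot, and variables do not carry over. Pictures are saved under pics/ and viewed, at most 14 in all, crops included, and the job is handed in when it is done.

Besides the shell and the picture viewer there is one more tool, called after "Call:" by a JSON object that holds its "fn" and its "kwargs". drive_tool: Moves the arm, as the interface text tells. Its arguments: {"type":"object","properties":{"moves":{"type":"array","items":{"type":"object","properties":{"delta_pos":{"type":"array","items":{"type":"number"}},"turn":{"type":"number"},"claw":{"type":"number"}}}}},"required":["moves"]}

```bash
mkdir -p pics; cat > h.py <<'E'
import numpy as np, cv2
from station import monitor, cams, ticket
def cap(n,save=None):
    d=cams.capture(n)
    if save: cv2.imwrite('pics/'+save,d['color'][:,:,::-1])
    np.savez('/tmp/%s.npz'%n,**d); return d
def load(n): return dict(np.load('/tmp/%s.npz'%n))
def cloud(d):
    Z=d['range_z'];h,w=Z.shape;f=h/2/np.tan(np.radians(d['vertical_fov'])/2)
    u,v=np.meshgrid(np.arange(w),np.arange(h))
    P=np.stack([(u-d['cx'])/f*Z,(v-d['cy'])/f*Z,Z],-1)
    E=d['extrinsics'];return P@E[:3,:3].T+E[:3,3]
def ray(d,u,v,z):
    h=d['range_z'].shape[0];f=h/2/np.tan(np.radians(d['vertical_fov'])/2)
    E=d['extrinsics'];r=E[:3,:3]@np.array([(u-d['cx'])/f,(v-d['cy'])/f,1]);o=E[:3,3]
    return o+r*(z-o[2])/r[2]
E
python3 - <<'E'
from h import *
a=cap('scene');b=cap('side');c=cap('wrist')
for d in(a,b): print(d['vertical_fov'],d['extrinsics'].round(3).tolist())
im=np.vstack([np.hstack([a['color'],b['color']])])[:,:,::-1]
cv2.imwrite('pics/s1.png',cv2.resize(a['color'][:,:,::-1],(800,600)));cv2.imwrite('pics/d1.png',cv2.resize(b['color'][:,:,::-1],(800,600)))
s=monitor.sense();print(s)
E
```

```text
50.059813451817234 [[-0.598, -0.479, 0.643, -0.213], [-0.802, 0.354, -0.482, 0.571], [0.003, -0.804, -0.595, 0.818], [0.0, 0.0, 0.0, 1.0]]
54.80361648766749 [[0.995, -0.042, 0.088, 0.529], [-0.095, -0.611, 0.786, -0.785], [0.02, -0.791, -0.612, 0.652], [0.0, 0.0, 0.0, 1.0]]
{'time_s': 0.15, 'joints': array([-5.11895752e+01,  2.20797306e+01,  3.97859286e-01, -1.76366981e-02,
       -6.84108466e+01, -1.48186593e+01]), 'joint_velocities': array([ 0.04318246, -0.14120683,  0.22936566,  0.05408839, -0.02515429,
       -0.08487289]), 'effort': array([-2.31901067e-04, -3.91052163e+01,  1.87587440e+01,  4.22238171e+00,
        1.23689912e-02, -1.47130449e-04]), 'tcp_pos': array([ 0.25396938, -0.57058446,  0.22172871]), 'ee_rot': array([[-9.13649991e-01, -4.06501007e-01, -7.91177638e-04],
       [-4.06501754e-01,  9.13648866e-01,  1.44034255e-03],
       [ 1.37357853e-04,  1.63758406e-03, -9.99998650e-01]]), 'wrist_force': array([ 0.74307057, -0.7341667 , -0.44561803]), 'moment': array([ 0.01599991,  0.03368628, -0.07117742]), 'gripper_force': 0.0, 'gripper_width': 0.9989252505329832}
```

View pics/s1.png

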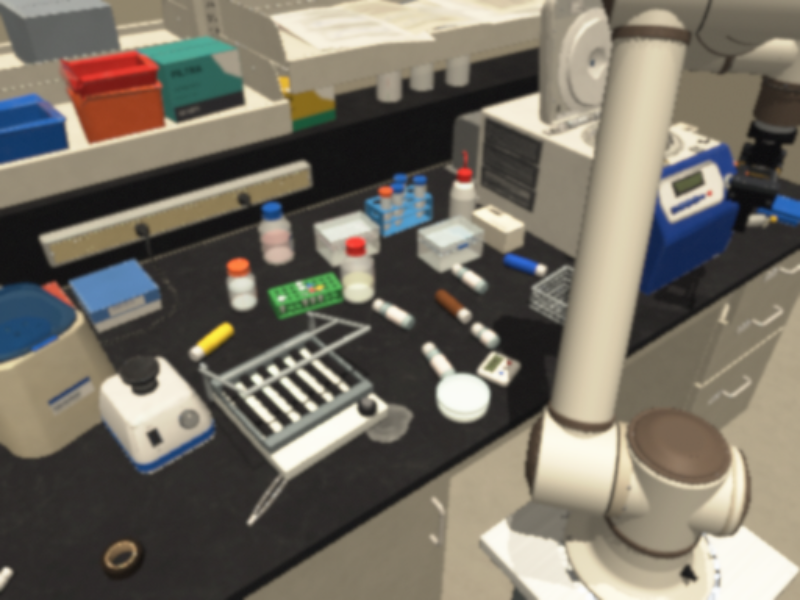

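View pics/d1.png

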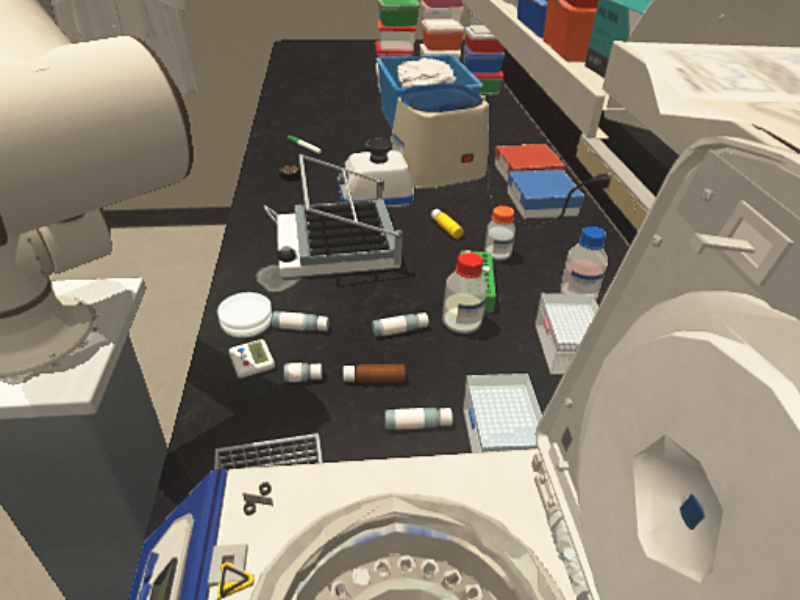

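Candidates (scene px at 800 wide): white long vials (393,313), (470,278), (437,360); white short one (484,333); lookalikes are brown (453,305), blue (525,264) and yellow (212,341). The guard is partly raised. I'll make a top view from both depth images to measure them.

```bash
python3 - <<'E'
from h import *
# topview 1px=1.5mm, x 0.2..0.95 up ; y 0.65..-0.55 left->right
S=0.0015;x0,x1,y0,y1=0.2,0.95,0.65,-0.5
H,W=int((x1-x0)/S),int((y0-y1)/S)
T=np.zeros((H,W,3),np.uint8);Zb=np.full((H,W),-1.)
for n in('scene','side'):
    d=load(n);P=cloud(d);ok=(d['range_z']>0)&(P[...,2]<0.25)&(P[...,2]>-.02)
    p=P[ok];c=d['color'][ok][:,::-1]
    i=((x1-p[:,0])/S).astype(int);j=((y0-p[:,1])/S).astype(int)
    o=np.argsort(p[:,2]);o=o[(i[o]>=0)&(i[o]<H-1)&(j[o]>=0)&(j[o]<W-1)]
    for k in o:
        if p[k,2]>Zb[i[k],j[k]]-0.003:
            T[i[k]:i[k]+2,j[k]:j[k]+2]=c[k];Zb[i[k],j[k]]=p[k,2]
for k in range(1,12):
    y=y0-0.1*k
    cv2.putText(T,'%.1f'%y,(int((y0-y)/S)-10,H-4),0,.4,(0,255,255),1);cv2.line(T,(int((y0-y)/S),0),(int((y0-y)/S),H-18),(0,90,90),1)
for x in np.arange(.2,.95,.1):
    v=int((x1-x)/S);cv2.putText(T,'%.1f'%x,(0,v),0,.4,(0,255,255),1);cv2.line(T,(25,v),(W,v),(0,90,90),1)
cv2.imwrite('pics/top.png',T)
# white blobs
for n,pts in(('scene',[(393,313),(470,278),(437,360),(484,333),(453,305)]),('side',[(400,324),(418,418),(300,321),(303,371),(375,373)])):
    d=load(n);P=cloud(d)
    for u,v in pts:
        q=P[int(v*.64),int(u*.64)];print(n,q.round(3))
        m=(np.hypot(P[...,0]-q[0],P[...,1]-q[1])<.07)&(P[...,2]>.009)&(P[...,2]<.04)&(d['range_z']>0)
        lab=cv2.connectedComponents(m.astype(np.uint8))[1];m=lab==lab[int(v*.64),int(u*.64)]
        p=P[m]
        (cx,cy),(w,h),a=cv2.minAreaRect(p[:,:2].astype(np.float32)*1000)
        print('  rect',round(cx),round(cy),round(w),round(h),round(a,1),'zmax',p[:,2].max().round(4),m.sum())
E
```

```text
scene [ 0.613 -0.025  0.025]
  rect 620 -30 97 31 15.4 zmax 0.0289 214
scene [ 0.618 -0.234  0.025]
  rect 625 -240 97 28 3.4 zmax 0.0285 177
scene [ 0.452 -0.007  0.026]
  rect 436 -16 56 117 66.3 zmax 0.0329 300
scene [ 0.458 -0.128  0.025]
  rect 459 -136 29 58 86.9 zmax 0.028 140
scene [ 0.566 -0.141  0.022]
  rect 569 -145 26 98 86.9 zmax 0.0286 197
side [ 0.625 -0.046  0.026]
  rect 626 -37 95 24 10.8 zmax 0.0309 342
side [ 0.628 -0.25   0.026]
  rect 630 -243 27 95 89.4 zmax 0.0312 516
side [ 0.458 -0.024  0.025]
  rect 447 -9 45 115 85.8 zmax 0.0343 451
side [ 0.464 -0.145  0.025]
  rect 465 -141 25 56 83.6 zmax 0.0315 256
side [ 0.575 -0.157  0.026]
  rect 574 -152 24 94 82.9 zmax 0.0313 427
```

View pics/top.png

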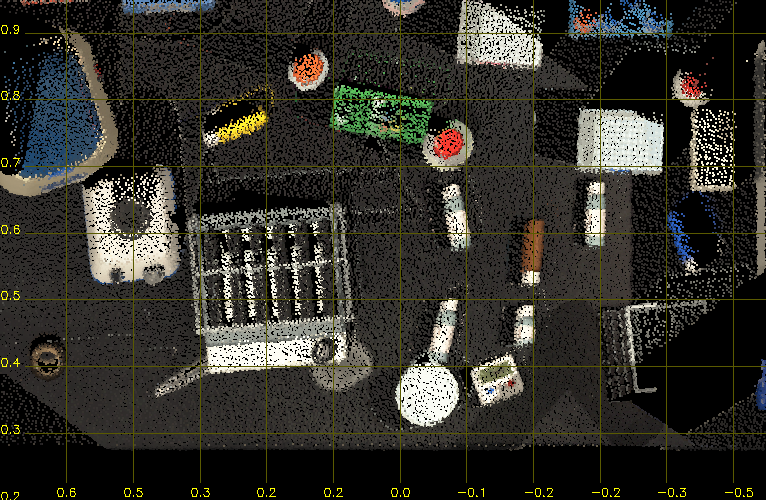

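```bash
python3 - <<'E'
from h import *
for n in('scene','side'):
    d=load(n);P=cloud(d);x,y,z=P[...,0],P[...,1],P[...,2]
    R=(x>.35)&(x<.72)&(y>.05)&(y<.4)
    m=R&(z>.044)&(z<.052)
    p=P[m];r=cv2.minAreaRect(p[:,:2].astype(np.float32)*1000);print(n,r,m.sum())
    np.save('/tmp/m_%s.npy'%n,p)
    g=R&(z>.07);q=P[g];print('guard',g.sum(),q.min(0).round(3),q.max(0).round(3))
    o=np.argsort(-q[:,2])[:12];print(q[o].round(3).tolist())
    np.save('/tmp/g_%s.npy'%n,q)
T=np.zeros((500,600,3),np.uint8)
for n,c in(('scene',(0,255,0)),('side',(0,0,255))):
    for p,cc in((np.load('/tmp/m_%s.npy'%n),c),(np.load('/tmp/g_%s.npy'%n),tuple(v//2+100 for v in c))):
        for a in p: cv2.circle(T,(int((.45-a[1])/.4*600)%600,int((.72-a[0])/.4*500*1.2)%500),1,cc,-1)
# side elevation of guard: x vs z on scene
U=np.zeros((250,600,3),np.uint8)
for n,c in(('scene',(0,255,0)),('side',(0,0,255))):
    d=load(n);P=cloud(d).reshape(-1,3);k=(P[:,0]>.3)&(P[:,0]<.8)&(P[:,1]>.08)&(P[:,1]<.36)&(P[:,2]>0)&(P[:,2]<.25)
    for a in P[k]: cv2.circle(U,(int((a[0]-.3)*1200),int(249-a[2]*1000)),1,c,-1)
for i in range(6): cv2.line(U,(i*120,0),(i*120,249),(90,90,0),1)
for i in range(5): cv2.line(U,(0,249-i*50),(600,249-i*50),(90,90,0),1)
cv2.imwrite('pics/mix.png',np.vstack([T,U])[:,:])
E
python3 -c "
import cv2;a=cv2.imread('pics/mix.png');cv2.imwrite('pics/mix.png',cv2.resize(a,(480,600)))"
```

```text
scene ((519.381103515625, 269.3575439453125), (227.45562744140625, 257.0165710449219), 3.4609789848327637) 1884
guard 689 [0.448 0.124 0.07 ] [0.643 0.4   0.158]
[[0.457, 0.298, 0.158], [0.453, 0.348, 0.158], [0.463, 0.204, 0.158], [0.465, 0.15, 0.158], [0.471, 0.131, 0.157], [0.448, 0.345, 0.157], [0.458, 0.27, 0.157], [0.454, 0.304, 0.157], [0.466, 0.17, 0.157], [0.468, 0.172, 0.157], [0.45, 0.332, 0.157], [0.46, 0.272, 0.157]]
side ((552.1866455078125, 268.64447021484375), (292.5477600097656, 241.45143127441406), 83.10436248779297) 1520
guard 531 [0.456 0.121 0.07 ] [0.681 0.4   0.16 ]
[[0.458, 0.326, 0.16], [0.466, 0.222, 0.159], [0.463, 0.249, 0.159], [0.46, 0.337, 0.159], [0.462, 0.278, 0.159], [0.466, 0.25, 0.159], [0.463, 0.257, 0.159], [0.461, 0.322, 0.159], [0.47, 0.205, 0.159], [0.469, 0.251, 0.158], [0.466, 0.231, 0.158], [0.462, 0.272, 0.158]]
```

View pics/mix.png

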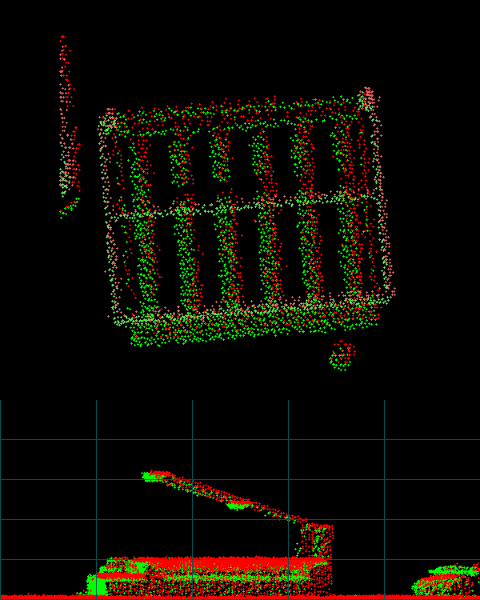

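The guard is raised about 0.4 rad and the mixer is yawed about 5°. Next I'll fit its frame.

```bash
cat >> h.py <<'E'
def tgt(p,yaw_deg=None):
    """mm shift in tool axes and turn (rad) to reach world p (m), tool y axis heading yaw_deg"""
    s=monitor.sense();R=s['ee_rot'];dp=R.T@(np.array(p)-s['tcp_pos'])*1000
    cur=np.degrees(np.arctan2(R[1,1],R[0,1]))
    print('cur',s['tcp_pos'].round(4),'yaw',round(cur,1),'shift',dp.round(1),'turn',None if yaw_deg is None else round(np.radians(cur-yaw_deg),3), 't',s['time_s'])
E
python3 - <<'E'
from h import *
for n in('scene','side'):
    q=np.load('/tmp/g_%s.npy'%n);q=q[(q[:,1]<.37)]
    b=q[q[:,2]>.148]
    vx,vy,x0,y0=cv2.fitLine(b[:,:2].astype(np.float32),cv2.DIST_HUBER,0,.01,.01).ravel();psi=np.arctan2(-vx*np.sign(vy),abs(vy))
    ym=np.array([-np.sin(psi),np.cos(psi)]);xm=np.array([np.cos(psi),np.sin(psi)])
    t=b[:,:2]@ym;mid=(t.min()+t.max())/2;zb=np.percentile(b[:,2],95)-.004
    xb=np.median(b[:,:2]@xm)
    th=np.arcsin((zb-.085)/.178);org=xm*(xb-(.092-.178*np.cos(th)))+ym*mid
    print(n,'psi',np.degrees(psi),'len',t.max()-t.min(),'zb',zb,'theta',th,'bar',(xm*xb+ym*mid).round(4),'origin',org.round(4))
    # front block upper edge / button
    d=load(n);P=cloud(d);L=np.stack([(P[...,:2]-org)@xm,(P[...,:2]-org)@ym,P[...,2]],-1)
    k=(L[...,0]<-.085)&(L[...,0]>-.15)&(abs(L[...,1])<.12)&(L[...,2]>.004)&(L[...,2]<.1)
    z=L[k]; print('front x min',z[:,0].min(), 'zs',np.percentile(z[:,2],[10,50,90]))
    bt=z[(z[:,1]<-.04)&(z[:,0]<-.092)];bt=bt[bt[:,2]>.04];print('button',bt.mean(0),bt.min(0),bt.max(0),len(bt))
    w=L[(L[...,2]>.044)&(L[...,2]<.05)&(abs(L[...,0])<.06)];print('wall y',np.percentile(w[:,1],[0.5,99.5]))
E
```

```text
scene psi 4.5408096 len 0.2321410600319449 zb 0.1526609324862084 theta 0.38992343488154163 bar [0.4606 0.2396] origin [0.533  0.2454]
front x min -0.14089922567288887 zs [0.01400865 0.02688436 0.0454062 ]
button [-0.11045303 -0.0676082   0.04563583] [-0.13161081 -0.09738311  0.04009096] [-0.09215572 -0.04067272  0.05136534] 80
wall y [-0.74319414  0.26430162]
side psi 5.0003037 len 0.2398264961527067 zb 0.15471657883038967 theta 0.40244174275285294 bar [0.4675 0.2402] origin [0.539  0.2464]
front x min -0.14713349517911498 zs [0.0178784  0.02994742 0.04924073]
button [-0.11478112 -0.07498039  0.04559775] [-0.13398061 -0.10433456  0.04014783] [-0.09205546 -0.04215427  0.05222395] 80
wall y [-0.10678741  1.68638825]
```

```bash
python3 -c "
from h import *
tgt([.46,-.2,.38],94.8)"
```

```text
cur [ 0.254  -0.5706  0.2217] yaw 114.0 shift [-338.9  255.1 -157.9] turn 0.335 t 0.15
```

Call:
{"fn": "drive_tool", "kwargs": {"moves": [{"delta_pos": [0,0,-50]},{"delta_pos": [0,0,-50]},{"delta_pos": [-42,32,-20]},{"delta_pos": [-42,32,-20]},{"delta_pos": [-42,32,-20]},{"delta_pos": [-42,32,0]},{"delta_pos": [-42,32,0]},{"delta_pos": [-42,32,0]},{"delta_pos": [-43,32,0]},{"delta_pos": [-43,31,0]},{"delta_pos": [0,0,0],"turn": 0.1675},{"delta_pos": [0,0,0],"turn": 0.1675}]}}

```text
invalid input
```

Call:
{"fn": "drive_tool", "kwargs": {"moves": [{"delta_pos": [0,0,0]},{"delta_pos": [0,0,0]}]}}

```text
invalid input
```

```bash
python3 - <<'E'
from h import *
d=cap('wrist');cap('side');cap('scene')
cv2.imwrite('pics/w1.png',cv2.resize(d['color'][:,:,::-1],(800,600)))
E=d['extrinsics'];print(E.round(3).tolist(),d['vertical_fov'],d['cx'],d['cy'])
tgt([.46,-.2,.38],94.8)
E
```

```text
[[-0.407, 0.88, 0.247, 0.188], [0.913, 0.391, 0.112, -0.6], [0.002, 0.271, -0.963, 0.384], [0.0, 0.0, 0.0, 1.0]] 65.70646984690485 256.4261277301186 192.83728770463884
cur [ 0.2541 -0.5708  0.2222] yaw 114.0 shift [-338.9  255.2 -157.7] turn 0.335 t 0.3
```

View pics/w1.png

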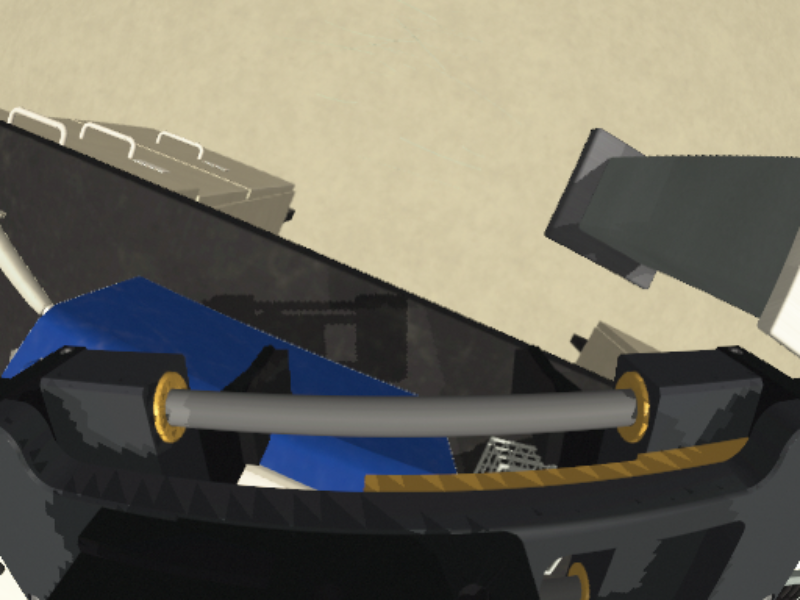

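Call:
{"fn": "drive_tool", "kwargs": {"moves": [{"delta_pos": [0,0,-50],"turn": 0,"claw": 1},{"delta_pos": [0,0,-50],"turn": 0,"claw": 1},{"delta_pos": [-42,32,-20],"turn": 0,"claw": 1},{"delta_pos": [-42,32,-20],"turn": 0,"claw": 1},{"delta_pos": [-42,32,-20],"turn": 0,"claw": 1},{"delta_pos": [-42,32,0],"turn": 0,"claw": 1},{"delta_pos": [-42,32,0],"turn": 0,"claw": 1},{"delta_pos": [-42,32,0],"turn": 0,"claw": 1},{"delta_pos": [-43,32,0],"turn": 0,"claw": 1},{"delta_pos": [-43,31,0],"turn": 0,"claw": 1},{"delta_pos": [0,0,0],"turn": 0.1675,"claw": 1},{"delta_pos": [0,0,0],"turn": 0.1675,"claw": 1}]}}

```text
time_s: 1.8
tcp_pos: [0.4596, -0.1996, 0.3825]
ee_rot: [[-0.997, -0.08, -0.0], [-0.08, 0.997, 0.0], [0.0, 0.0, -1.0]]
wrist_force: [0.0, -1.1, 0.3]
gripper_width: 1.002
gripper_force: 0.0
```

Call:
{"fn": "drive_tool", "kwargs": {"moves": [{"delta_pos": [0,0,0],"turn": 0,"claw": 0},{"delta_pos": [0,0,0],"turn": 0,"claw": 0}]}}

```text
time_s: 2.05
tcp_pos: [0.4592, -0.2007, 0.3826]
ee_rot: [[-0.996, -0.086, 0.0], [-0.086, 0.996, 0.0], [-0.0, 0.0, -1.0]]
wrist_force: [-0.6, -0.4, 0.3]
gripper_width: 0.855
gripper_force: 0.0
```

```bash
python3 - <<'E'
from h import *
d=cap('wrist');a=cap('side');b=cap('scene')
cv2.imwrite('pics/w2.png',np.hstack([cv2.resize(x['color'][:,:,::-1],(400,300)) if x is not d else cv2.resize(x['color'][:,:,::-1],(400,300)) for x in(d,b)]))
tgt([.424,.237,.25],94.8)
E
```

```text
cur [ 0.4591 -0.2007  0.3826] yaw 94.8 shift [ -1.9 439.1 132.6] turn 0.001 t 2.2
```

View pics/w2.png

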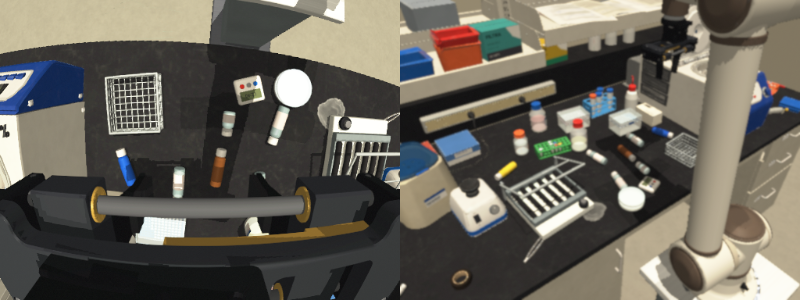

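Wrist view shows the basket (135,103), the short vial (228,122), long vials at (278,125) and (179,182), and the brown one at (218,165). I see one short vial only. I'll measure by fisheye cloud.

```bash
cat >> h.py <<'E'
def wcloud(d):
    Z=d['range_z'];h,w=Z.shape;f=h/2/np.tan(np.radians(d['vertical_fov'])/2)
    u,v=np.meshgrid(np.arange(w)-d['cx'],np.arange(h)-d['cy']);r=np.hypot(u,v)+1e-9;t=np.tan(r/f)/r
    P=np.stack([u*t*Z,v*t*Z,Z],-1);E=d['extrinsics'];return P@E[:3,:3].T+E[:3,3]
def blobs(P,ok,amin=60,lo=.012,hi=.036):
    m=ok&(P[...,2]>lo)&(P[...,2]<hi)&(P[...,0]>.3)&(P[...,0]<.85)
    n,lab,st,c=cv2.connectedComponentsWithStats(m.astype(np.uint8))
    for i in range(1,n):
        if st[i,4]<amin: continue
        p=P[lab==i];(cx,cy),(w,h),a=cv2.minAreaRect((p[:,:2]*1000).astype(np.float32))
        if w<h: a-=90
        a=(a+90)%180-90; top=p[p[:,2]>np.percentile(p[:,2],97)-.004]
        print('px',c[i].round(),'c',round(cx),round(cy),'size',round(max(w,h)),round(min(w,h)),'axis deg',round(a,1),'zmax',p[:,2].max().round(3),'ridge',(top.mean(0)*1000).round(1),st[i,4])
E
python3 - <<'E'
from h import *
d=load('wrist');P=wcloud(d)
blobs(P,d['range_z']>0)
m=(P[...,2]>.04)&(P[...,2]<.055)&(P[...,1]<-.2)&(P[...,1]>-.45)&(P[...,0]<.56)&(P[...,0]>.3)
print('basket rim',cv2.minAreaRect((P[m][:,:2]*1000).astype(np.float32)),m.sum())
m=(P[...,2]>.144)&(P[...,2]<.17)&(P[...,1]>.1);print(m.sum())
E
```

```text
px [105. 107.] c 390 -488 size 81 5 axis deg 0.2 zmax 0.036 ridge [ 390.1 -487.6   33.9] 102
px [375. 112.] c 361 11 size 91 88 axis deg -85.4 zmax 0.033 ridge [361.2  10.4  30.4] 1827
px [204. 130.] c 426 -295 size 128 3 axis deg 6.3 zmax 0.036 ridge [ 421.3 -294.6   33.8] 160
px [319. 115.] c 381 -93 size 65 61 axis deg -69.5 zmax 0.022 ridge [381.2 -94.1  18.5] 1120
px [142. 124.] c 420 -413 size 84 4 axis deg 6.7 zmax 0.036 ridge [ 419.  -412.9   33.7] 116
px [106. 176.] c 531 -488 size 194 10 axis deg -1.8 zmax 0.036 ridge [ 509.3 -487.9   33.5] 418
px [356. 160.] c 456 -14 size 95 28 axis deg -12.4 zmax 0.03 ridge [451.3 -12.3  27.1] 704
px [163. 163.] c 492 -359 size 123 47 axis deg 71.9 zmax 0.036 ridge [ 485.8 -376.1   33.6] 187
px [292. 157.] c 463 -135 size 56 27 axis deg -2.6 zmax 0.03 ridge [ 458.5 -134.8   27. ] 440
px [452. 168.] c 486 242 size 208 167 axis deg -85.2 zmax 0.036 ridge [461.4 184.8  31.6] 1586
px [438. 202.] c 520 186 size 96 15 axis deg 5.2 zmax 0.036 ridge [518.9 186.   28.7] 205
px [451. 193.] c 503 219 size 68 15 axis deg 5.7 zmax 0.031 ridge [497.  
[... 265 characters left out ...]
ridge [532.9 256.   30. ] 83
px [471. 210.] c 530 293 size 49 12 axis deg 3.7 zmax 0.036 ridge [529.2 291.5  29. ] 62
px [481. 212.] c 533 327 size 59 10 axis deg 7.5 zmax 0.036 ridge [535.2 325.4  35.1] 64
px [497. 220.] c 544 418 size 91 30 axis deg -58.2 zmax 0.036 ridge [549.9 402.1  33.6] 161
px [228. 233.] c 621 -241 size 79 28 axis deg -0.9 zmax 0.03 ridge [ 617.7 -240.3   27. ] 538
px [145. 248.] c 672 -411 size 39 3 axis deg -89.4 zmax 0.028 ridge [ 671.9 -412.6   25.9] 60
px [319. 284.] c 720 -46 size 49 11 axis deg -29.2 zmax 0.036 ridge [717.3 -44.2  33.4] 116
basket rim ((432.2264709472656, -352.8539123535156), (132.60569763183594, 123.33302307128906), 6.330451011657715) 788
315
```

Call:
{"fn": "drive_tool", "kwargs": {"moves": [{"delta_pos": [0,50,0],"turn": 0,"claw": 0},{"delta_pos": [0,50,0],"turn": 0,"claw": 0},{"delta_pos": [0,50,0],"turn": 0,"claw": 0},{"delta_pos": [0,50,0],"turn": 0,"claw": 0},{"delta_pos": [0,50,0],"turn": 0,"claw": 0},{"delta_pos": [0,50,0],"turn": 0,"claw": 0},{"delta_pos": [0,50,0],"turn": 0,"claw": 0},{"delta_pos": [0,50,0],"turn": 0,"claw": 0},{"delta_pos": [-2,39,50],"turn": 0,"claw": 0},{"delta_pos": [0,0,50],"turn": 0,"claw": 0},{"delta_pos": [0,0,0],"turn": 0,"claw": 0}]}}

```text
time_s: 3.58
tcp_pos: [0.4227, 0.2351, 0.2798]
ee_rot: [[-0.996, -0.085, -0.007], [-0.085, 0.996, -0.007], [0.007, -0.006, -1.0]]
wrist_force: [1.2, 0.8, 1.3]
gripper_width: -0.001
gripper_force: 0.0
```

```bash
python3 - <<'E'
from h import *
d=cap('wrist','w3.png');P=wcloud(d);ok=d['range_z']>0
E=P.reshape(-1,3)
psi=np.radians(4.8);xm=np.array([np.cos(psi),np.sin(psi)]);ym=np.array([-xm[1],xm[0]]);o=np.array([.536,.246])
L=np.stack([(P[...,:2]-o)@xm,(P[...,:2]-o)@ym,P[...,2]],-1)
b=L[ok&(L[...,2]>.14)&(L[...,2]<.17)&(abs(L[...,0])<.12)&(abs(L[...,1])<.13)]
print('bar',len(b), b.min(0).round(4) if len(b) else 0,b.max(0).round(4) if len(b) else 0)
k=L[ok&(L[...,2]>.044)&(L[...,2]<.052)&(abs(L[...,1])<.12)&(L[...,0]<-.1)&(L[...,0]>-.15)];print('button',len(k),k.min(0).round(4),k.max(0).round(4))
s=L[ok&(L[...,2]>.044)&(L[...,2]<.052)&(abs(L[...,1])<.13)&(abs(L[...,0])<.1)];print('block',len(s),s.min(0).round(4),s.max(0).round(4))
tgt([.424,.237,.13],94.8)
E
```

```text
bar 1264 [-0.0751 -0.1157  0.1492] [-0.0596  0.1172  0.159 ]
button 156 [-0.1265 -0.0782  0.0443] [-0.1067 -0.0602  0.052 ]
block 3870 [-0.0939 -0.1026  0.044 ] [0.0985 0.1039 0.0514]
cur [0.4246 0.236  0.2832] yaw 94.8 shift [  0.4   1.4 153.2] turn 0.001 t 3.625
```

View pics/w3.png

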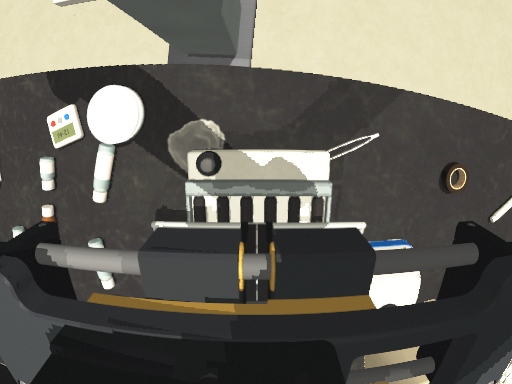

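The sizes come out right (95×28 and 56×27), so the estimates hold. Mixer origin ≈ (0.538, 0.247). Raising the guard now.

Call:
{"fn": "drive_tool", "kwargs": {"moves": [{"delta_pos": [0,0,50],"turn": 0,"claw": 0},{"delta_pos": [0,0,50],"turn": 0,"claw": 0},{"delta_pos": [0,0,53],"turn": 0,"claw": 0},{"delta_pos": [0,0,0],"turn": 0,"claw": 0},{"delta_pos": [-14,0,0],"turn": 0,"claw": 0},{"delta_pos": [-14,0,0],"turn": 0,"claw": 0},{"delta_pos": [-8,0,-16],"turn": 0,"claw": 0},{"delta_pos": [-9,0,-15],"turn": 0,"claw": 0},{"delta_pos": [-11,0,-15],"turn": 0,"claw": 0}]}}

```text
time_s: 4.75
tcp_pos: [0.4767, 0.2414, 0.1793]
ee_rot: [[-0.996, -0.084, -0.008], [-0.084, 0.996, 0.0], [0.008, 0.001, -1.0]]
wrist_force: [-17.6, 3.1, 12.9]
gripper_width: 0.007
gripper_force: 9.3
```

```bash
cat >> h.py <<'E'
psi=np.radians(4.8);xm=np.array([np.cos(psi),np.sin(psi)]);ym=np.array([-xm[1],xm[0]]);org=np.array([.538,.247])
def guard():
    for n in('side','scene'):
        d=cap(n);P=cloud(d);L=np.stack([(P[...,:2]-org)@xm,(P[...,:2]-org)@ym,P[...,2]],-1)
        for y0 in (-.1135,.1135):
            q=L[(abs(L[...,1]-y0)<.012)&(L[...,2]>.08)&(L[...,2]<.29)&(L[...,0]>-.11)&(L[...,0]<.2)&(d['range_z']>0)]
            r=np.hypot(q[:,0]-.092,q[:,2]-.085);q=q[(r>.06)&(r<.185)]
            if len(q): print(n,y0,len(q),'theta',np.round(np.percentile(np.arctan2(q[:,2]-.085,.092-q[:,0]),[20,50,80]),2))
def loc():
    p=monitor.sense()['tcp_pos'];print('local',((p[:2]-org)@xm).round(4),((p[:2]-org)@ym).round(4),p[2].round(4))
E
python3 -c "
from h import *
guard();loc()"
```

```text
side -0.1135 99 theta [0.69 0.7  0.72]
side 0.1135 37 theta [0.7  0.71 0.73]
scene -0.1135 21 theta [0.69 0.7  0.7 ]
scene 0.1135 55 theta [0.67 0.69 0.7 ]
local -0.0592 -0.0004 0.1814
```

Call:
{"fn": "drive_tool", "kwargs": {"moves": [{"delta_pos": [-6,0,-6.5],"turn": 0,"claw": 0},{"delta_pos": [-6,0,-6.5],"turn": 0,"claw": 0},{"delta_pos": [-13.5,0,-11],"turn": 0,"claw": 0},{"delta_pos": [-14.5,0,-11],"turn": 0,"claw": 0},{"delta_pos": [-15.5,0,-9],"turn": 0,"claw": 0},{"delta_pos": [-16,0,-7],"turn": 0,"claw": 0},{"delta_pos": [-17,0,-5.5],"turn": 0,"claw": 0},{"delta_pos": [-17,0,-3.5],"turn": 0,"claw": 0},{"delta_pos": [-18,0,-2.5],"turn": 0,"claw": 0},{"delta_pos": [-17.5,0,0],"turn": 0,"claw": 0},{"delta_pos": [-10,0,0],"turn": 0,"claw": 0},{"delta_pos": [0,0,0],"turn": 0,"claw": 0}]}}

```text
time_s: 6.35
tcp_pos: [0.6319, 0.2537, 0.2396]
ee_rot: [[-0.997, -0.083, 0.002], [-0.083, 0.997, 0.001], [-0.002, 0.001, -1.0]]
wrist_force: [-0.9, -0.0, 0.7]
gripper_width: 0.004
gripper_force: 0.0
```

```bash
python3 -c "
from h import *
guard();loc()"
```

```text
side -0.1135 101 theta [1.67 1.68 1.7 ]
side 0.1135 28 theta [1.67 1.68 1.71]
scene -0.1135 99 theta [1.62 1.65 1.66]
scene 0.1135 130 theta [1.63 1.65 1.66]
local 0.0932 -0.0011 0.2393
```

```bash
python3 -c "
from h import *
tgt([.456,-.014,.15],77.6)"
```

```text
cur [0.6309 0.2537 0.2393] yaw 94.8 shift [ 196.7 -252.1   89.1] turn 0.3 t 6.45
```

Up a touch, over, then turn. I'll open the claw to 0.6.

Call:
{"fn": "drive_tool", "kwargs": {"moves": [{"delta_pos": [36,0,-10],"turn": 0,"claw": 0},{"delta_pos": [40,-42,0],"turn": 0,"claw": 0.6},{"delta_pos": [40,-42,0],"turn": 0,"claw": 0.6},{"delta_pos": [40,-42,0],"turn": 0,"claw": 0.6},{"delta_pos": [41,-42,20],"turn": 0,"claw": 0.6},{"delta_pos": [0,-42,39],"turn": 0,"claw": 0.6},{"delta_pos": [0,-42,40],"turn": 0,"claw": 0.6},{"delta_pos": [0,0,0],"turn": 0.15,"claw": 0.6},{"delta_pos": [0,0,0],"turn": 0.15,"claw": 0.6},{"delta_pos": [0,0,0],"turn": 0,"claw": 0.6}]}}

```text
time_s: 7.7
tcp_pos: [0.4554, -0.0139, 0.1502]
ee_rot: [[-0.977, 0.213, 0.001], [0.213, 0.977, 0.0], [-0.001, 0.0, -1.0]]
wrist_force: [0.8, -0.1, 0.1]
gripper_width: 0.602
gripper_force: 0.0
```

```bash
python3 -c "
from h import *
d=cap('wrist');P=wcloud(d);blobs(P,(d['range_z']>0)&(P[...,1]>-.16)&(P[...,1]<.05)&(P[...,0]>.4))
tgt([.456,-.014,.009],77.6)"
```

```text
px [269. 128.] c 403 11 size 40 6 axis deg 90.0 zmax 0.032 ridge [402.3  11.5  30.1] 187
px [256. 181.] c 455 -13 size 95 27 axis deg -11.7 zmax 0.03 ridge [449.2 -11.3  26.6] 2351
px [168. 155.] c 409 -89 size 60 18 axis deg -89.9 zmax 0.02 ridge [405.8 -96.   17.9] 508
px [149. 208.] c 463 -134 size 57 27 axis deg -3.2 zmax 0.029 ridge [ 453.5 -133.6   26.5] 931
px [260. 295.] c 595 -38 size 34 28 axis deg 11.0 zmax 0.029 ridge [587.1 -38.1  26.4] 451
cur [ 0.4555 -0.0137  0.1502] yaw 77.8 shift [ -0.4  -0.2 141.2] turn 0.003 t 7.75
```

Call:
{"fn": "drive_tool", "kwargs": {"moves": [{"delta_pos": [0,0,45],"turn": 0,"claw": 0.6},{"delta_pos": [0,0,45],"turn": 0,"claw": 0.6},{"delta_pos": [0,0,31],"turn": 0,"claw": 0.6},{"delta_pos": [0,0,20],"turn": 0,"claw": 0.6},{"delta_pos": [0,0,0],"turn": 0,"claw": 0.6},{"delta_pos": [0,0,0],"turn": 0,"claw": 0},{"delta_pos": [0,0,0],"turn": 0,"claw": 0},{"delta_pos": [0,0,0],"turn": 0,"claw": 0},{"delta_pos": [0,0,0],"turn": 0,"claw": 0}]}}

```text
time_s: 8.88
tcp_pos: [0.456, -0.0136, 0.0095]
ee_rot: [[-0.977, 0.214, 0.001], [0.214, 0.977, 0.0], [-0.001, 0.001, -1.0]]
wrist_force: [-0.8, 0.7, 5.0]
gripper_width: 0.307
gripper_force: 30.0
```

Call:
{"fn": "drive_tool", "kwargs": {"moves": [{"delta_pos": [0,0,-30],"turn": 0,"claw": 0},{"delta_pos": [0,0,-40],"turn": 0,"claw": 0},{"delta_pos": [0,0,-40],"turn": 0,"claw": 0},{"delta_pos": [0,0,0],"turn": -0.15,"claw": 0},{"delta_pos": [0,0,0],"turn": -0.15,"claw": 0},{"delta_pos": [0,0,0],"turn": 0,"claw": 0}]}}

```text
time_s: 9.62
tcp_pos: [0.4553, -0.0138, 0.1189]
ee_rot: [[-0.997, -0.082, 0.0], [-0.082, 0.997, 0.0], [-0.0, 0.0, -1.0]]
wrist_force: [-0.1, -1.6, -0.6]
gripper_width: 0.31
gripper_force: 30.0
```

```bash
cat >> h.py <<'E'
def groove(y,z,x=0.002):
    p=org+xm*x+ym*y; tgt([p[0],p[1],z],94.8)
E
python3 -c "
from h import *
d=cap('wrist');P=wcloud(d);blobs(P,(d['range_z']>0)&(P[...,1]>-.1)&(P[...,1]<.05)&(P[...,0]>.38),lo=.1,hi=.16)
groove(.068,.12)"
```

```text
px [256. 212.] c 434 -14 size 54 51 axis deg 4.3 zmax 0.16 ridge [445.6 -13.  154.8] 6003
px [257. 291.] c 487 -10 size 26 24 axis deg 4.2 zmax 0.138 ridge [483.  -10.5 135.1] 899
cur [ 0.4554 -0.0138  0.1188] yaw 94.6 shift [-105.3  321.3   -1.2] turn -0.003 t 9.675
```

Call:
{"fn": "drive_tool", "kwargs": {"moves": [{"delta_pos": [-15,46,0],"turn": 0,"claw": 0},{"delta_pos": [-15,46,0],"turn": 0,"claw": 0},{"delta_pos": [-15,46,0],"turn": 0,"claw": 0},{"delta_pos": [-15,46,0],"turn": 0,"claw": 0},{"delta_pos": [-15,46,0],"turn": 0,"claw": 0},{"delta_pos": [-15,46,0],"turn": 0,"claw": 0},{"delta_pos": [-15,45,0],"turn": 0,"claw": 0},{"delta_pos": [0,0,20],"turn": 0,"claw": 0},{"delta_pos": [0,0,20],"turn": 0,"claw": 0},{"delta_pos": [0,0,10],"turn": 0,"claw": 0},{"delta_pos": [0,0,0],"turn": 0,"claw": 0}]}}

```text
time_s: 11.05
tcp_pos: [0.5331, 0.3144, 0.068]
ee_rot: [[-0.997, -0.083, -0.001], [-0.083, 0.997, -0.001], [0.001, -0.001, -1.0]]
wrist_force: [0.1, -0.7, -0.7]
gripper_width: 0.312
gripper_force: 30.0
```

```bash
python3 -c "
from h import *
d=cap('wrist','w4.png');groove(.068,.052);loc();print(monitor.sense()['gripper_width'])
P=wcloud(d);L=np.stack([(P[...,:2]-org)@xm,(P[...,:2]-org)@ym,P[...,2]],-1)
# roller tops & walls
k=(L[...,0]>-.06)&(L[...,0]<-.05)&(abs(L[...,1])<.11)
for y in np.arange(-.105,.11,.006):
    q=L[k&(abs(L[...,1]-y)<.003)];print(round(y,3),q[:,2].max().round(3) if len(q) else None,end='; ')
"
```

```text
cur [0.5336 0.3148 0.0689] yaw 94.8 shift [-0.7  0.1 16.9] turn -0.001 t 11.1
local 0.0013 0.0679 0.0689
0.3113124869142522
-0.105 0.045; -0.099 0.046; -0.093 0.047; -0.087 0.05; -0.081 0.05; -0.075 0.048; -0.069 0.029; -0.063 None; -0.057 0.049; -0.051 0.05; -0.045 0.05; -0.039 0.045; -0.033 0.029; -0.027 0.046; -0.021 0.05; -0.015 0.051; -0.009 0.05; -0.003 0.029; 0.003 0.03; 0.009 0.048; 0.015 0.051; 0.021 0.05; 0.027 0.048; 0.033 0.03; 0.039 0.029; 0.045 0.05; 0.051 0.051; 0.057 0.049; 0.063 0.03; 0.069 0.029; 0.075 0.046; 0.081 0.051; 0.087 0.051; 0.093 0.048; 0.099 0.047; 0.105 0.046;
```

View pics/w4.png

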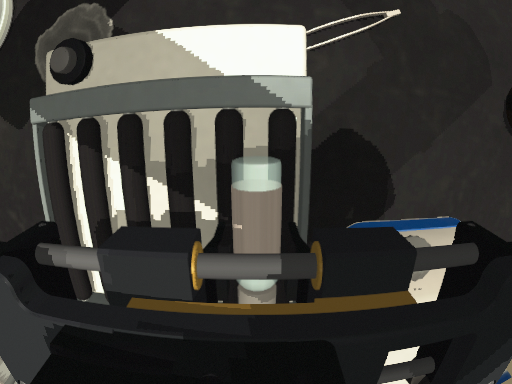

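The vial sits over the outer groove, and the roller profile matches my frame. Lowering and releasing.

Call:
{"fn": "drive_tool", "kwargs": {"moves": [{"delta_pos": [0,0,8],"turn": 0,"claw": 0},{"delta_pos": [0,0,6],"turn": 0,"claw": 0},{"delta_pos": [0,0,3],"turn": 0,"claw": 0},{"delta_pos": [0,0,0],"turn": 0,"claw": 0},{"delta_pos": [0,0,0],"turn": 0,"claw": 0.4},{"delta_pos": [0,0,0],"turn": 0,"claw": 0.5},{"delta_pos": [0,0,0],"turn": 0,"claw": 0.5},{"delta_pos": [0,0,-10],"turn": 0,"claw": 0.5},{"delta_pos": [0,0,-40],"turn": 0,"claw": 0.5},{"delta_pos": [0,0,-50],"turn": 0,"claw": 0.6},{"delta_pos": [0,0,-40],"turn": 0,"claw": 0.6},{"delta_pos": [0,0,0],"turn": 0,"claw": 0.6}]}}

```text
time_s: 12.6
tcp_pos: [0.5352, 0.3164, 0.1972]
ee_rot: [[-0.996, -0.084, 0.008], [-0.084, 0.996, 0.006], [-0.008, 0.006, -1.0]]
wrist_force: [0.6, -0.8, -0.6]
gripper_width: 0.598
gripper_force: 0.0
```

```bash
cat >> h.py <<'E'
def bed():
    for n in('side','scene','wrist'):
        d=cap(n);P=(wcloud if n=='wrist' else cloud)(d);L=np.stack([(P[...,:2]-org)@xm,(P[...,:2]-org)@ym,P[...,2]],-1)
        for y in(-.068,0,.068):
            q=L[(abs(L[...,1]-y)<.017)&(L[...,2]>.056)&(L[...,2]<.082)&(abs(L[...,0])<.078)]
            if len(q)>25: print(n,y,len(q),'x',q[:,0].min().round(3),q[:,0].max().round(3),'y',np.median(q[q[:,2]>.065,1]).round(3),'ztop',np.percentile(q[:,2],95).round(4))
E
python3 -c "
from h import *
bed()
tgt([.625,-.037,.2],100)"
```

```text
side 0.068 181 x -0.045 0.049 y 0.061 ztop 0.0711
scene 0.068 298 x -0.052 0.045 y 0.067 ztop 0.069
wrist 0.068 2307 x -0.047 0.048 y 0.068 ztop 0.0697
cur [0.5328 0.3146 0.1914] yaw 94.8 shift [ -62.5 -358.1   -8.6] turn -0.091 t 12.75
```

Call:
{"fn": "drive_tool", "kwargs": {"moves": [{"delta_pos": [20,-40,-20],"turn": 0,"claw": 0.6},{"delta_pos": [0,-50,0],"turn": 0,"claw": 0.6},{"delta_pos": [0,-50,0],"turn": 0,"claw": 0.6},{"delta_pos": [0,-50,0],"turn": 0,"claw": 0.6},{"delta_pos": [0,-50,0],"turn": 0,"claw": 0.6},{"delta_pos": [0,-50,0],"turn": 0,"claw": 0.6},{"delta_pos": [-20,-50,0],"turn": 0,"claw": 0.6},{"delta_pos": [-30,-17,10],"turn": 0,"claw": 0.6},{"delta_pos": [-20,0,0],"turn": -0.11,"claw": 0.6},{"delta_pos": [0,0,0],"turn": 0,"claw": 0.6},{"delta_pos": [0,0,0],"turn": 0,"claw": 0.6}]}}

```text
time_s: 14.12
tcp_pos: [0.6121, -0.0366, 0.2008]
ee_rot: [[-0.981, -0.192, -0.002], [-0.192, 0.981, -0.0], [0.002, 0.0, -1.0]]
wrist_force: [-0.3, -0.1, 0.3]
gripper_width: 0.602
gripper_force: 0.0
```

```bash
python3 -c "
from h import *
d=cap('wrist','w5.png');P=wcloud(d);blobs(P,(d['range_z']>0)&(P[...,1]>-.3)&(P[...,1]<.05)&(P[...,0]>.4))
tgt([.613,-.036,.009],101)"
```

```text
px [82. 26.] c 456 -291 size 71 13 axis deg -2.1 zmax 0.036 ridge [ 460.7 -291.2   33.4] 258
px [238.   2.] c 411 -90 size 51 7 axis deg -79.6 zmax 0.02 ridge [412.1 -98.6  16.5] 166
px [330.  12.] c 403 11 size 44 7 axis deg 89.8 zmax 0.032 ridge [402.7  10.9  29.9] 310
px [198.  36.] c 464 -134 size 57 27 axis deg -0.8 zmax 0.03 ridge [ 460.6 -134.5   26.4] 1025
px [172. 126.] c 573 -146 size 95 28 axis deg -3.5 zmax 0.03 ridge [ 577.1 -145.7   26.6] 1717
px [100. 157.] c 629 -240 size 95 28 axis deg -1.7 zmax 0.03 ridge [ 624.6 -238.9   26.4] 1365
px [257. 183.] c 625 -32 size 94 28 axis deg 10.7 zmax 0.03 ridge [619.6 -32.8  26.6] 1704
px [ 89. 210.] c 699 -256 size 86 20 axis deg 75.0 zmax 0.036 ridge [ 699.8 -250.    33.8] 472
px [250. 247.] c 709 -24 size 59 16 axis deg -79.7 zmax 0.036 ridge [704.  -26.3  33.4] 322
px [288. 288.] c 752 37 size 34 27 axis deg 20.3 zmax 0.036 ridge [750.3  33.4  35.3] 126
cur [ 0.6121 -0.0365  0.2013] yaw 101.1 shift [ -1.2   0.3 192.3] turn 0.001 t 14.175
```

Call:
{"fn": "drive_tool", "kwargs": {"moves": [{"delta_pos": [-3.3,1.9,45],"turn": 0,"claw": 0.6},{"delta_pos": [0,0,45],"turn": 0,"claw": 0.6},{"delta_pos": [0,0,45],"turn": 0,"claw": 0.6},{"delta_pos": [0,0,37],"turn": 0,"claw": 0.6},{"delta_pos": [0,0,20],"turn": 0,"claw": 0.6},{"delta_pos": [0,0,0],"turn": 0,"claw": 0.6},{"delta_pos": [0,0,0],"turn": 0,"claw": 0},{"delta_pos": [0,0,0],"turn": 0,"claw": 0},{"delta_pos": [0,0,0],"turn": 0,"claw": 0},{"delta_pos": [0,0,0],"turn": 0,"claw": 0}]}}

```text
time_s: 15.42
tcp_pos: [0.6164, -0.0341, 0.0107]
ee_rot: [[-0.981, -0.193, 0.001], [-0.193, 0.981, 0.0], [-0.001, -0.0, -1.0]]
wrist_force: [0.1, 0.0, 3.5]
gripper_width: 0.31
gripper_force: 30.0
```

Call:
{"fn": "drive_tool", "kwargs": {"moves": [{"delta_pos": [0,0,-30],"turn": 0,"claw": 0},{"delta_pos": [0,0,-40],"turn": 0,"claw": 0},{"delta_pos": [0,0,-40],"turn": 0,"claw": 0},{"delta_pos": [40,0,-10],"turn": 0,"claw": 0},{"delta_pos": [40,0,0],"turn": 0.11,"claw": 0},{"delta_pos": [10,0,0],"turn": 0,"claw": 0},{"delta_pos": [0,0,0],"turn": 0,"claw": 0}]}}

```text
time_s: 16.3
tcp_pos: [0.5275, -0.0505, 0.1302]
ee_rot: [[-0.996, -0.084, 0.001], [-0.084, 0.996, 0.0], [-0.001, -0.0, -1.0]]
wrist_force: [-0.1, 0.7, -0.9]
gripper_width: 0.312
gripper_force: 30.0
```

```bash
python3 -c "
from h import *
groove(0,.13,-.009)"
```

```text
cur [ 0.5275 -0.0505  0.1302] yaw 94.8 shift [-2.660e+01  2.955e+02  2.000e-01] turn 0.001 t 16.3
```

Call:
{"fn": "drive_tool", "kwargs": {"moves": [{"delta_pos": [-5,49,0],"turn": 0,"claw": 0},{"delta_pos": [-5,49,0],"turn": 0,"claw": 0},{"delta_pos": [-5,49,0],"turn": 0,"claw": 0},{"delta_pos": [-5,49,0],"turn": 0,"claw": 0},{"delta_pos": [-4,49,0],"turn": 0,"claw": 0},{"delta_pos": [-3,50,0],"turn": 0,"claw": 0},{"delta_pos": [0,0,0],"turn": 0,"claw": 0},{"delta_pos": [0,0,35],"turn": 0,"claw": 0},{"delta_pos": [0,0,25],"turn": 0,"claw": 0},{"delta_pos": [0,0,10],"turn": 0,"claw": 0},{"delta_pos": [0,0,0],"turn": 0,"claw": 0}]}}

```text
time_s: 17.68
tcp_pos: [0.53, 0.2454, 0.0593]
ee_rot: [[-0.997, -0.083, -0.001], [-0.083, 0.997, -0.001], [0.001, -0.001, -1.0]]
wrist_force: [0.3, 0.5, -0.1]
gripper_width: 0.311
gripper_force: 30.0
```

```bash
python3 -c "
from h import *
groove(0,.053,-.009)"
```

```text
cur [0.53   0.2454 0.0593] yaw 94.8 shift [0.9 0.9 6.3] turn -0.0 t 17.675
```

Call:
{"fn": "drive_tool", "kwargs": {"moves": [{"delta_pos": [0,0,6.5],"turn": 0,"claw": 0},{"delta_pos": [0,0,0],"turn": 0,"claw": 0},{"delta_pos": [0,0,0],"turn": 0,"claw": 0.4},{"delta_pos": [0,0,0],"turn": 0,"claw": 0.5},{"delta_pos": [0,0,0],"turn": 0,"claw": 0.5},{"delta_pos": [0,0,-10],"turn": 0,"claw": 0.5},{"delta_pos": [0,0,-40],"turn": 0,"claw": 0.5},{"delta_pos": [0,0,-50],"turn": 0,"claw": 0.6},{"delta_pos": [0,0,-50],"turn": 0,"claw": 0.6},{"delta_pos": [0,0,0],"turn": 0,"claw": 0.6}]}}

```text
time_s: 18.92
tcp_pos: [0.532, 0.2473, 0.2093]
ee_rot: [[-0.996, -0.084, 0.01], [-0.084, 0.996, 0.006], [-0.01, 0.006, -1.0]]
wrist_force: [-0.6, -0.4, -0.0]
gripper_width: 0.596
gripper_force: 0.0
```

```bash
python3 -c "
from h import *
bed()
tgt([.629,-.240,.2],88.3)"
```

```text
side 0 198 x -0.045 0.05 y -0.007 ztop 0.0714
side 0.068 177 x -0.045 0.049 y 0.061 ztop 0.0709
scene 0 267 x -0.051 0.048 y -0.0 ztop 0.0691
scene 0.068 298 x -0.052 0.046 y 0.067 ztop 0.0685
wrist 0 2115 x -0.046 0.049 y 0.001 ztop 0.0697
wrist 0.068 1914 x -0.047 0.047 y 0.067 ztop 0.0699
cur [0.5291 0.2455 0.203 ] yaw 94.8 shift [ -59.  -492.2    3. ] turn 0.113 t 19.075
```

Call:
{"fn": "drive_tool", "kwargs": {"moves": [{"delta_pos": [0,-50,-20],"turn": 0,"claw": 0.6},{"delta_pos": [0,-50,0],"turn": 0,"claw": 0.6},{"delta_pos": [0,-50,0],"turn": 0,"claw": 0.6},{"delta_pos": [0,-50,0],"turn": 0,"claw": 0.6},{"delta_pos": [0,-50,0],"turn": 0,"claw": 0.6},{"delta_pos": [0,-50,0],"turn": 0,"claw": 0.6},{"delta_pos": [-10,-50,0],"turn": 0,"claw": 0.6},{"delta_pos": [-20,-50,0],"turn": 0,"claw": 0.6},{"delta_pos": [-19,-50,0],"turn": 0,"claw": 0.6},{"delta_pos": [0,-42,20],"turn": 0,"claw": 0.6},{"delta_pos": [0,0,0],"turn": 0.113,"claw": 0.6},{"delta_pos": [0,0,0],"turn": 0,"claw": 0.6}]}}

```text
time_s: 20.58
tcp_pos: [0.6188, -0.2409, 0.201]
ee_rot: [[-1.0, 0.029, -0.004], [0.029, 1.0, 0.001], [0.004, 0.001, -1.0]]
wrist_force: [0.3, 0.0, -0.2]
gripper_width: 0.598
gripper_force: 0.0
```

```bash
python3 -c "
from h import *
d=cap('wrist','w6.png');P=wcloud(d);blobs(P,(d['range_z']>0)&(P[...,1]>-.3)&(P[...,1]<.05)&(P[...,0]>.4))
tgt([.619,-.240,.009],88.3)"
```

```text
px [206.  39.] c 448 -292 size 87 13 axis deg -1.7 zmax 0.035 ridge [ 459.  -291.2   33.6] 187
px [367.   5.] c 409 -90 size 59 17 axis deg -86.8 zmax 0.021 ridge [406.9 -97.4  17.9] 372
px [440.  13.] c 403 10 size 45 6 axis deg 89.9 zmax 0.032 ridge [402.7   9.8  29.9] 195
px [340.  44.] c 464 -136 size 57 28 axis deg -0.8 zmax 0.03 ridge [ 461.1 -135.7   26.5] 991
px [333. 135.] c 573 -147 size 95 28 axis deg -3.9 zmax 0.03 ridge [ 577.4 -147.1   26.7] 1742
px [256. 180.] c 629 -241 size 94 28 axis deg -0.9 zmax 0.03 ridge [ 623.4 -240.3   26.6] 1741
px [245. 239.] c 699 -256 size 81 2 axis deg 88.3 zmax 0.036 ridge [ 699.1 -256.2   33.4] 503
cur [ 0.6192 -0.2404  0.2018] yaw 88.4 shift [ -0.3   0.3 192.8] turn 0.002 t 20.625
```

Call:
{"fn": "drive_tool", "kwargs": {"moves": [{"delta_pos": [0,0,45],"turn": 0,"claw": 0.6},{"delta_pos": [0,0,45],"turn": 0,"claw": 0.6},{"delta_pos": [0,0,45],"turn": 0,"claw": 0.6},{"delta_pos": [0,0,37],"turn": 0,"claw": 0.6},{"delta_pos": [0,0,21],"turn": 0,"claw": 0.6},{"delta_pos": [0,0,0],"turn": 0,"claw": 0.6},{"delta_pos": [0,0,0],"turn": 0,"claw": 0},{"delta_pos": [0,0,0],"turn": 0,"claw": 0},{"delta_pos": [0,0,0],"turn": 0,"claw": 0},{"delta_pos": [0,0,0],"turn": 0,"claw": 0}]}}

```text
time_s: 21.88
tcp_pos: [0.6202, -0.2405, 0.0113]
ee_rot: [[-1.0, 0.029, 0.002], [0.029, 1.0, -0.0], [-0.002, -0.0, -1.0]]
wrist_force: [-0.7, 0.8, 2.0]
gripper_width: 0.312
gripper_force: 30.0
```

Call:
{"fn": "drive_tool", "kwargs": {"moves": [{"delta_pos": [0,0,-30],"turn": 0,"claw": 0},{"delta_pos": [0,0,-40],"turn": 0,"claw": 0},{"delta_pos": [0,0,-40],"turn": 0,"claw": 0},{"delta_pos": [40,0,-10],"turn": 0,"claw": 0},{"delta_pos": [40,0,0],"turn": -0.113,"claw": 0},{"delta_pos": [10,0,0],"turn": 0,"claw": 0},{"delta_pos": [0,0,0],"turn": 0,"claw": 0}]}}

```text
time_s: 22.75
tcp_pos: [0.5297, -0.2391, 0.1307]
ee_rot: [[-0.997, -0.083, 0.001], [-0.083, 0.997, -0.0], [-0.001, -0.0, -1.0]]
wrist_force: [-0.1, -0.5, 0.0]
gripper_width: 0.311
gripper_force: 30.0
```

```bash
python3 -c "
from h import *
groove(-.068,.13,-.009)"
```

```text
cur [ 0.5297 -0.2391  0.1307] yaw 94.8 shift [-39.6 415.7   0.6] turn -0.001 t 22.75
```

Call:
{"fn": "drive_tool", "kwargs": {"moves": [{"delta_pos": [-5,52,0],"turn": 0,"claw": 0},{"delta_pos": [-5,52,0],"turn": 0,"claw": 0},{"delta_pos": [-5,52,0],"turn": 0,"claw": 0},{"delta_pos": [-5,52,0],"turn": 0,"claw": 0},{"delta_pos": [-5,52,0],"turn": 0,"claw": 0},{"delta_pos": [-5,52,0],"turn": 0,"claw": 0},{"delta_pos": [-5,52,0],"turn": 0,"claw": 0},{"delta_pos": [-5,52,0],"turn": 0,"claw": 0},{"delta_pos": [0,0,35],"turn": 0,"claw": 0},{"delta_pos": [0,0,25],"turn": 0,"claw": 0},{"delta_pos": [0,0,10],"turn": 0,"claw": 0},{"delta_pos": [0,0,0],"turn": 0,"claw": 0}]}}

```text
time_s: 24.25
tcp_pos: [0.5353, 0.1792, 0.0598]
ee_rot: [[-0.996, -0.084, -0.001], [-0.084, 0.996, -0.001], [0.001, -0.001, -1.0]]
wrist_force: [-0.6, 1.1, 0.8]
gripper_width: 0.31
gripper_force: 30.0
```

```bash
python3 -c "
from h import *
groove(-.068,.0535,-.009)"
```

```text
cur [0.5353 0.1792 0.0598] yaw 94.8 shift [ 0.6 -0.7  6.3] turn 0.0 t 24.25
```

Call:
{"fn": "drive_tool", "kwargs": {"moves": [{"delta_pos": [0,-0.7,6.3],"turn": 0,"claw": 0},{"delta_pos": [0,0,0],"turn": 0,"claw": 0},{"delta_pos": [0,0,0],"turn": 0,"claw": 0.4},{"delta_pos": [0,0,0],"turn": 0,"claw": 0.5},{"delta_pos": [0,0,0],"turn": 0,"claw": 0.5},{"delta_pos": [0,0,-10],"turn": 0,"claw": 0.5},{"delta_pos": [0,0,-40],"turn": 0,"claw": 0.5},{"delta_pos": [0,0,-50],"turn": 0,"claw": 0.6},{"delta_pos": [0,0,-50],"turn": 0,"claw": 0.6},{"delta_pos": [0,0,0],"turn": 0,"claw": 0.6}]}}

```text
time_s: 25.5
tcp_pos: [0.5373, 0.1796, 0.2098]
ee_rot: [[-0.996, -0.084, 0.01], [-0.084, 0.996, 0.005], [-0.011, 0.005, -1.0]]
wrist_force: [0.3, -0.1, -0.4]
gripper_width: 0.592
gripper_force: 0.0
```

```bash
python3 -c "
from h import *
bed();guard()
tgt([.464,-.136,.2],89.2)"
```

```text
side -0.068 219 x -0.046 0.049 y -0.074 ztop 0.0709
side 0 198 x -0.045 0.05 y -0.006 ztop 0.0711
side 0.068 177 x -0.045 0.049 y 0.061 ztop 0.0715
scene -0.068 245 x -0.052 0.044 y -0.068 ztop 0.0688
scene 0 271 x -0.051 0.045 y -0.001 ztop 0.0687
scene 0.068 293 x -0.052 0.048 y 0.067 ztop 0.0685
wrist -0.068 2107 x -0.047 0.048 y -0.068 ztop 0.0697
wrist 0 1887 x -0.047 0.047 y -0.001 ztop 0.0699
wrist 0.068 1750 x -0.047 0.047 y 0.066 ztop 0.0699
side -0.1135 183 theta [0.95 1.67 1.69]
side 0.1135 64 theta [1.67 1.68 1.7 ]
scene -0.1135 23 theta [0.86 1.57 1.65]
scene 0.1135 132 theta [1.63 1.65 1.66]
cur [0.5341 0.1779 0.2027] yaw 94.8 shift [  96.1 -306.9    3.3] turn 0.098 t 25.75
```

All three long vials lie centred in grooves. Next I'll bring the guard down: behind the bar, pull round, then press from above.

```bash
python3 -c "
from h import *
groove(0,.30,.145)"
```

```text
cur [0.5341 0.1779 0.2027] yaw 94.8 shift [-154.4   68.4  -97.7] turn -0.0 t 25.75
```

Call:
{"fn": "drive_tool", "kwargs": {"moves": [{"delta_pos": [0,0,-50],"turn": 0,"claw": 0},{"delta_pos": [0,34,-50],"turn": 0,"claw": 0},{"delta_pos": [-40,34,0],"turn": 0,"claw": 0},{"delta_pos": [-40,0,0],"turn": 0,"claw": 0},{"delta_pos": [-40,0,0],"turn": 0,"claw": 0},{"delta_pos": [-35,0,0],"turn": 0,"claw": 0},{"delta_pos": [0,0,0],"turn": 0,"claw": 0},{"delta_pos": [0,0,35],"turn": 0,"claw": 0},{"delta_pos": [0,0,30],"turn": 0,"claw": 0},{"delta_pos": [0,0,0],"turn": 0,"claw": 0}]}}

```text
time_s: 27.0
tcp_pos: [0.6814, 0.2584, 0.2354]
ee_rot: [[-0.996, -0.084, -0.007], [-0.084, 0.996, -0.004], [0.007, -0.003, -1.0]]
wrist_force: [-0.4, -0.0, 0.8]
gripper_width: 0.005
gripper_force: 0.0
```

```bash
python3 -c "
from h import *
loc();guard()"
```

```text
local 0.1439 -0.0007 0.2354
side -0.1135 103 theta [1.67 1.68 1.7 ]
side 0.1135 64 theta [1.67 1.69 1.7 ]
scene -0.1135 103 theta [1.63 1.64 1.66]
scene 0.1135 129 theta [1.63 1.65 1.66]
```

Call:
{"fn": "drive_tool", "kwargs": {"moves": [{"delta_pos": [17,0,-1],"turn": 0,"claw": 0},{"delta_pos": [17.5,0,-1],"turn": 0,"claw": 0},{"delta_pos": [17.5,0,0.5],"turn": 0,"claw": 0},{"delta_pos": [18,0,2.5],"turn": 0,"claw": 0},{"delta_pos": [17,0,3.5],"turn": 0,"claw": 0},{"delta_pos": [17,0,5.5],"turn": 0,"claw": 0},{"delta_pos": [16,0,7],"turn": 0,"claw": 0},{"delta_pos": [15.5,0,9],"turn": 0,"claw": 0},{"delta_pos": [14.5,0,11],"turn": 0,"claw": 0},{"delta_pos": [13.5,0,11],"turn": 0,"claw": 0},{"delta_pos": [12,0,13],"turn": 0,"claw": 0},{"delta_pos": [11,0,15],"turn": 0,"claw": 0}]}}

```text
time_s: 28.6
tcp_pos: [0.4989, 0.2446, 0.1655]
ee_rot: [[-0.996, -0.084, 0.005], [-0.084, 0.996, 0.003], [-0.005, 0.003, -1.0]]
wrist_force: [0.3, 0.8, 0.3]
gripper_width: 0.005
gripper_force: 0.3
```

```bash
python3 -c "
from h import *
loc();guard()"
```

```text
local -0.0392 0.0008 0.1655
side -0.1135 99 theta [0.63 0.64 0.65]
side 0.1135 24 theta [0.63 0.65 0.67]
scene -0.1135 58 theta [0.57 0.58 0.59]
scene 0.1135 69 theta [0.57 0.59 0.6 ]
```

Call:
{"fn": "drive_tool", "kwargs": {"moves": [{"delta_pos": [-14,0,0],"turn": 0,"claw": 0},{"delta_pos": [0,0,-25],"turn": 0,"claw": 0},{"delta_pos": [0,0,-25],"turn": 0,"claw": 0},{"delta_pos": [17,0,0],"turn": 0,"claw": 0},{"delta_pos": [18,0,0],"turn": 0,"claw": 0},{"delta_pos": [0,0,0],"turn": 0,"claw": 0},{"delta_pos": [0,0,0],"turn": 0,"claw": 0}]}}

```text
time_s: 29.58
tcp_pos: [0.4782, 0.2421, 0.2138]
ee_rot: [[-0.997, -0.084, 0.002], [-0.084, 0.997, 0.001], [-0.002, 0.001, -1.0]]
wrist_force: [-0.1, -0.2, 0.7]
gripper_width: 0.007
gripper_force: 0.0
```

```bash
python3 -c "
from h import *
loc();guard()"
```

```text
local -0.06 0.0002 0.2138
side -0.1135 104 theta [0.6  0.62 0.63]
side 0.1135 56 theta [0.61 0.62 0.64]
scene -0.1135 56 theta [0.57 0.58 0.59]
scene 0.1135 67 theta [0.57 0.59 0.6 ]
```

Call:
{"fn": "drive_tool", "kwargs": {"moves": [{"delta_pos": [0,0,27],"turn": 0,"claw": 0},{"delta_pos": [5,0,15],"turn": 0,"claw": 0},{"delta_pos": [6,0,15],"turn": 0,"claw": 0},{"delta_pos": [5,0,15],"turn": 0,"claw": 0},{"delta_pos": [4,0,17],"turn": 0,"claw": 0},{"delta_pos": [3,0,17],"turn": 0,"claw": 0},{"delta_pos": [2,0,12],"turn": 0,"claw": 0},{"delta_pos": [0,0,7],"turn": 0,"claw": 0},{"delta_pos": [0,0,1.5],"turn": 0,"claw": 0},{"delta_pos": [0,0,0],"turn": 0,"claw": 0},{"delta_pos": [0,0,0],"turn": 0,"claw": 0}]}}

```text
time_s: 31.05
tcp_pos: [0.4522, 0.2396, 0.0887]
ee_rot: [[-0.996, -0.085, 0.001], [-0.085, 0.996, -0.0], [-0.001, -0.0, -1.0]]
wrist_force: [-5.7, -2.2, 13.4]
gripper_width: 0.007
gripper_force: 6.8
```

```bash
python3 -c "
from h import *
loc();guard();bed()"
```

```text
local -0.0862 -0.0002 0.0887
side -0.1135 97 theta [0.01 0.02 0.04]
side 0.1135 37 theta [0.01 0.03 0.05]
scene -0.1135 49 theta [-0.    0.01  0.02]
scene 0.1135 117 theta [-0.01  0.    0.01]
side -0.068 146 x -0.046 0.049 y -0.072 ztop 0.0715
side 0 186 x -0.045 0.049 y -0.006 ztop 0.0717
side 0.068 169 x -0.045 0.049 y 0.063 ztop 0.0712
scene -0.068 58 x -0.052 -0.03 y -0.067 ztop 0.0672
scene 0 129 x -0.051 0.041 y -0.002 ztop 0.0682
scene 0.068 282 x -0.052 0.046 y 0.068 ztop 0.0689
wrist 0 69 x -0.028 -0.021 y 0.001 ztop 0.0701
```

Guard is down. Going to the button.

Call:
{"fn": "drive_tool", "kwargs": {"moves": [{"delta_pos": [0,0,-20],"turn": 0,"claw": 0},{"delta_pos": [16,-35,0],"turn": 0,"claw": 0},{"delta_pos": [16,-35,0],"turn": 0,"claw": 0},{"delta_pos": [0,0,0],"turn": 0,"claw": 0},{"delta_pos": [0,0,0],"turn": 0,"claw": 0}]}}

```text
time_s: 31.92
tcp_pos: [0.4269, 0.1678, 0.107]
ee_rot: [[-0.996, -0.084, 0.002], [-0.084, 0.996, 0.001], [-0.002, 0.001, -1.0]]
wrist_force: [-0.1, -0.1, 0.6]
gripper_width: 0.006
gripper_force: 0.0
```

```bash
python3 -c "
from h import *
loc()
for n in('wrist','side','scene'):
    d=cap(n);P=(wcloud if n=='wrist' else cloud)(d);L=np.stack([(P[...,:2]-org)@xm,(P[...,:2]-org)@ym,P[...,2]],-1)
    k=L[(L[...,2]>.045)&(L[...,2]<.06)&(abs(L[...,1]+.07)<.02)&(L[...,0]<-.1)&(L[...,0]>-.15)]
    if len(k): print(n,len(k),k.min(0).round(4),k.max(0).round(4))
"
```

```text
local -0.1174 -0.0696 0.107
wrist 481 [-0.1292 -0.0797  0.0451] [-0.1101 -0.06    0.0518]
side 28 [-0.1263 -0.0828  0.0461] [-0.1086 -0.0621  0.0534]
scene 32 [-0.13   -0.0786  0.0453] [-0.1152 -0.0621  0.0511]
```

Call:
{"fn": "drive_tool", "kwargs": {"moves": [{"delta_pos": [2,0,30],"turn": 0,"claw": 0},{"delta_pos": [0,0,20],"turn": 0,"claw": 0},{"delta_pos": [0,0,7],"turn": 0,"claw": 0},{"delta_pos": [0,0,4],"turn": 0,"claw": 0},{"delta_pos": [0,0,1.5],"turn": 0,"claw": 0},{"delta_pos": [0,0,0],"turn": 0,"claw": 0},{"delta_pos": [0,0,0],"turn": 0,"claw": 0}]}}

```text
time_s: 32.95
tcp_pos: [0.424, 0.1671, 0.0445]
ee_rot: [[-0.996, -0.084, 0.001], [-0.084, 0.996, 0.001], [-0.001, 0.0, -1.0]]
wrist_force: [-2.8, 0.1, 3.6]
gripper_width: 0.004
gripper_force: 1.9
```

Call:
{"fn": "drive_tool", "kwargs": {"moves": [{"delta_pos": [0,0,1.5],"turn": 0,"claw": 0},{"delta_pos": [0,0,1],"turn": 0,"claw": 0},{"delta_pos": [0,0,0],"turn": 0,"claw": 0},{"delta_pos": [0,0,0],"turn": 0,"claw": 0}]}}

```text
time_s: 33.45
tcp_pos: [0.4241, 0.1671, 0.044]
ee_rot: [[-0.996, -0.085, 0.001], [-0.085, 0.996, 0.0], [-0.001, 0.0, -1.0]]
wrist_force: [-8.7, -1.7, 23.3]
gripper_width: 0.005
gripper_force: 11.7
```

Call:
{"fn": "drive_tool", "kwargs": {"moves": [{"delta_pos": [0,0,-30],"turn": 0,"claw": 0},{"delta_pos": [0,0,-45],"turn": 0,"claw": 0},{"delta_pos": [0,0,-50],"turn": 0,"claw": 0.6},{"delta_pos": [0,-50,-20],"turn": 0,"claw": 0.6},{"delta_pos": [0,-50,0],"turn": 0,"claw": 0.6},{"delta_pos": [0,-50,0],"turn": 0,"claw": 0.6},{"delta_pos": [-20,-50,0],"turn": 0,"claw": 0.6},{"delta_pos": [-20,-50,0],"turn": 0,"claw": 0.6},{"delta_pos": [-20,-50,0],"turn": 0,"claw": 0.6},{"delta_pos": [0,0,0],"turn": 0.095,"claw": 0.6},{"delta_pos": [0,0,0],"turn": 0,"claw": 0.6}]}}

```text
time_s: 34.83
tcp_pos: [0.5093, -0.1276, 0.1862]
ee_rot: [[-1.0, 0.012, 0.001], [0.012, 1.0, 0.0], [-0.001, 0.0, -1.0]]
wrist_force: [-0.8, -0.1, 0.1]
gripper_width: 0.601
gripper_force: 0.0
```

```bash
python3 -c "
from h import *
d=cap('wrist');P=wcloud(d);blobs(P,(d['range_z']>0)&(P[...,1]>-.25)&(P[...,1]<-.1)&(P[...,0]>.42))
guard()
tgt([.464,-.136,.009],89.2)"
```

```text
px [248. 135.] c 464 -135 size 56 28 axis deg -1.6 zmax 0.03 ridge [ 460.  -134.8   26.5] 1170
px [241. 221.] c 565 -146 size 80 28 axis deg -1.9 zmax 0.029 ridge [ 566.8 -145.6   26.5] 1420
side -0.1135 17 theta [0.02 0.05 0.06]
side 0.1135 1 theta [0.01 0.01 0.01]
scene -0.1135 90 theta [-0.    0.01  0.02]
scene 0.1135 119 theta [-0.01  0.    0.01]
cur [ 0.509  -0.1265  0.1867] yaw 89.5 shift [ 45.   -9.9 177.6] turn 0.005 t 34.975
```

Call:
{"fn": "drive_tool", "kwargs": {"moves": [{"delta_pos": [45,-9.5,0],"turn": 0,"claw": 0.6},{"delta_pos": [0,0,45],"turn": 0,"claw": 0.6},{"delta_pos": [0,0,45],"turn": 0,"claw": 0.6},{"delta_pos": [0,0,45],"turn": 0,"claw": 0.6},{"delta_pos": [0,0,30],"turn": 0,"claw": 0.6},{"delta_pos": [0,0,13],"turn": 0,"claw": 0.6},{"delta_pos": [0,0,0],"turn": 0,"claw": 0.6},{"delta_pos": [0,0,0],"turn": 0,"claw": 0},{"delta_pos": [0,0,0],"turn": 0,"claw": 0},{"delta_pos": [0,0,0],"turn": 0,"claw": 0},{"delta_pos": [0,0,0],"turn": 0,"claw": 0}]}}

```text
time_s: 36.35
tcp_pos: [0.4642, -0.136, 0.0091]
ee_rot: [[-1.0, 0.011, 0.001], [0.011, 1.0, -0.0], [-0.001, -0.0, -1.0]]
wrist_force: [0.9, -0.2, 3.1]
gripper_width: 0.31
gripper_force: 30.0
```

Call:
{"fn": "drive_tool", "kwargs": {"moves": [{"delta_pos": [0,0,-50],"turn": 0,"claw": 0},{"delta_pos": [0,0,-50],"turn": 0,"claw": 0},{"delta_pos": [0,0,-50],"turn": 0,"claw": 0},{"delta_pos": [0,0,-50],"turn": 0,"claw": 0},{"delta_pos": [0,-50,0],"turn": 0,"claw": 0},{"delta_pos": [0,-50,0],"turn": 0,"claw": 0},{"delta_pos": [-30,-50,0],"turn": 0,"claw": 0},{"delta_pos": [0,0,0],"turn": 0,"claw": 0},{"delta_pos": [0,0,0],"turn": 0,"claw": 0}]}}

```text
time_s: 37.48
tcp_pos: [0.4914, -0.2862, 0.2077]
ee_rot: [[-1.0, 0.012, -0.002], [0.012, 1.0, 0.001], [0.002, 0.001, -1.0]]
wrist_force: [-0.7, 0.4, -1.0]
gripper_width: 0.311
gripper_force: 30.0
```

```bash
python3 -c "
from h import *
d=cap('wrist','w7.png');P=wcloud(d)
m=(P[...,2]>.04)&(P[...,2]<.055)&(P[...,1]<-.2)&(P[...,1]>-.47)&(P[...,0]<.56)&(P[...,0]>.3)
r=cv2.minAreaRect((P[m][:,:2]*1000).astype(np.float32));print('basket rim',r,m.sum())
tgt([r[0][0]/1000,r[0][1]/1000,.15],96)"
```

```text
basket rim ((431.8603515625, -353.48614501953125), (131.6604766845703, 122.94019317626953), 6.188837051391602) 1885
cur [ 0.4914 -0.2857  0.2082] yaw 89.4 shift [ 58.7 -68.4  58.2] turn -0.116 t 37.525
```

View pics/w7.png

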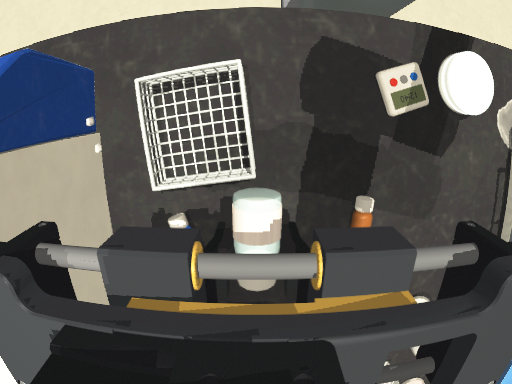

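The vial is held and the basket is at (195,125) px, unmoved and empty. Lowering in.

Call:
{"fn": "drive_tool", "kwargs": {"moves": [{"delta_pos": [29,-30,0],"turn": 0,"claw": 0},{"delta_pos": [30,-31,0],"turn": 0,"claw": 0},{"delta_pos": [0,0,0],"turn": -0.116,"claw": 0},{"delta_pos": [0,0,45],"turn": 0,"claw": 0},{"delta_pos": [0,0,45],"turn": 0,"claw": 0},{"delta_pos": [0,0,45],"turn": 0,"claw": 0},{"delta_pos": [0,0,30],"turn": 0,"claw": 0},{"delta_pos": [0,0,20],"turn": 0,"claw": 0},{"delta_pos": [0,0,5],"turn": 0,"claw": 0},{"delta_pos": [0,0,0],"turn": 0,"claw": 0}]}}

```text
time_s: 38.78
tcp_pos: [0.4327, -0.3462, 0.0192]
ee_rot: [[-0.994, -0.106, 0.001], [-0.106, 0.994, -0.0], [-0.001, -0.0, -1.0]]
wrist_force: [0.8, -0.7, 0.0]
gripper_width: 0.309
gripper_force: 30.0
```

Call:
{"fn": "drive_tool", "kwargs": {"moves": [{"delta_pos": [0,0,0],"turn": 0,"claw": 0.4},{"delta_pos": [0,0,0],"turn": 0,"claw": 0.5},{"delta_pos": [0,0,0],"turn": 0,"claw": 0.5},{"delta_pos": [0,0,-20],"turn": 0,"claw": 0.5},{"delta_pos": [0,0,-45],"turn": 0,"claw": 0.5},{"delta_pos": [0,0,-50],"turn": 0,"claw": 0.5},{"delta_pos": [0,0,-50],"turn": 0,"claw": 0.5},{"delta_pos": [-40,40,-50],"turn": 0,"claw": 0.5},{"delta_pos": [-40,40,0],"turn": 0,"claw": 0.5},{"delta_pos": [0,40,0],"turn": 0,"claw": 0.5},{"delta_pos": [0,0,0],"turn": 0,"claw": 0.5},{"delta_pos": [0,0,0],"turn": 0,"claw": 0.5}]}}

```text
time_s: 40.28
tcp_pos: [0.4932, -0.2266, 0.2251]
ee_rot: [[-0.994, -0.105, 0.0], [-0.105, 0.994, -0.0], [-0.0, -0.0, -1.0]]
wrist_force: [0.1, -0.0, -1.2]
gripper_width: 0.5
gripper_force: 0.0
```

```bash
python3 -c "
from h import *
d=cap('wrist');P=wcloud(d)
m=(P[...,2]>.04)&(P[...,2]<.055)&(P[...,1]<-.2)&(P[...,1]>-.47)&(P[...,0]<.56)&(P[...,0]>.3)
r=cv2.minAreaRect((P[m][:,:2]*1000).astype(np.float32));print('basket rim',r,m.sum())
blobs(P,(abs(P[...,0]-r[0][0]/1000)<.052)&(abs(P[...,1]-r[0][1]/1000)<.047),lo=.02,hi=.045)
guard();bed()
s=load('scene');cv2.imwrite('pics/f.png',np.hstack([d['color'],s['color']])[:,:,::-1][:,:,:])
a=cv2.imread('pics/f.png');cv2.imwrite('pics/f.png',cv2.resize(a,(800,300)))"
```

```text
basket rim ((432.3350524902344, -352.9259948730469), (132.4588623046875, 122.70404815673828), 6.2045979499816895) 1668
px [167. 113.] c 433 -345 size 57 27 axis deg 6.8 zmax 0.033 ridge [ 429.5 -345.    29.4] 837
side -0.1135 41 theta [0.02 0.04 0.05]
side 0.1135 9 theta [0.02 0.04 0.06]
scene -0.1135 93 theta [-0.01  0.01  0.01]
scene 0.1135 117 theta [-0.    0.01  0.01]
side -0.068 96 x -0.018 0.049 y -0.072 ztop 0.0714
side 0 108 x -0.009 0.049 y -0.006 ztop 0.0711
side 0.068 101 x -0.013 0.05 y 0.062 ztop 0.0719
scene -0.068 232 x -0.052 0.045 y -0.069 ztop 0.0686
scene 0 254 x -0.051 0.046 y -0.0 ztop 0.0685
scene 0.068 271 x -0.052 0.047 y 0.067 ztop 0.0687
wrist -0.068 257 x -0.047 0.004 y -0.073 ztop 0.0704
```

View pics/f.png

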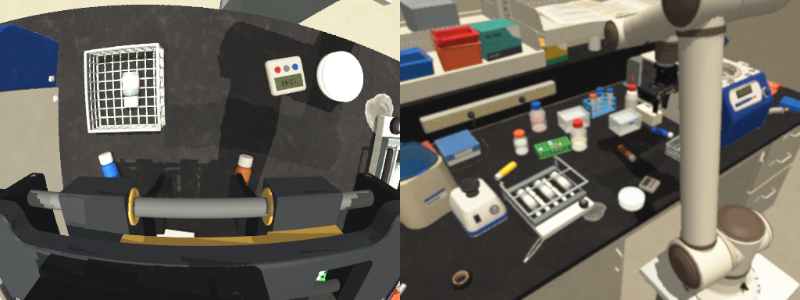

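The short vial is in the basket (130,90), three long vials are in the bed (550,185) with the guard down, and no white vials are left on the bench. Handing in.

```bash
python3 -c "
from h import *
print(ticket.finish_job())"
```

```text
the job is handed in; nothing more can be done
None
```

I handed the job in at about 40 s: three long vials in the grooves, the guard down, the start button pressed to its stop and the one short vial in the basket, all but the button press checked by camera. The hand-in gave no verdict.

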